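# Clamp a coated coupon face down on the crystal of an infrared sampling station

## Task

Take the tabbed coupon out of the leaning rack and lay it coated face down (round boss up) fully home in the pocket of the infrared sampling station, its tab out through the notch in the front wall. Let go of it, then turn the knob on top of the clamp clockwise until the foot presses the coupon down and the knob's clutch slips, a good 20 degrees of slip or more. Leave the two square plates standing in the rack and don't knock anything over.

Things in the scene. Friction and masses are not known exactly. Their poses are not given: they have to be found in the camera images.
- coupon: The only plate with a tab: grey aluminium, 6 mm thick, about 60 g. Body 44 x 44 mm; a tab 20 mm wide runs on in its plane. Origin: centre of the body's coated face (flat, matt pale grey). x points from tab to body (tab at x = -22 to -75.5, y = -2 to +18 mm: off centre, so only face down fits the pocket); z out of the bare back, which has a round boss. z up = coated face down.
- tab_grip (a point): Point inside the coupon's tab at (-55, 8, 3) mm of the coupon's frame; a good place to grip the tab by its two long edges, 20 mm apart.
- boss (a point): Top of the round boss on the coupon's back, 18 mm across, 1.5 mm high, at (0, 0, 7.5) mm of its frame; z out of the back. Only the back has a boss; the clamp foot bears on it.
- rack: White plastic rack, 122 x 66 x 45 mm, fixed. Origin: centre of its underside. Three slots across y, 36 mm apart along x (at -40, -4, +32 mm), 30 mm deep, leaning 20 degrees towards +x, play 1.5 mm. The coupon stands in any one, tab up, coated face to the rack's +x and somewhat down, leaning 20 to 23 degrees; draw it out along its tab (its own -x).
- station: Infrared (ATR) sampling station, fixed: white housing 138 x 126 mm, steel stage. Origin: on the counter under the pocket's centre; x from its front to its column. Front face at x = -31 mm, so a seated coupon's tab overhangs 44 mm, free air below. The column's arm, 40 mm wide, reaches over the pocket to x = -24 mm, from 102 to 128 mm above the counter.
- pocket (a point): Centre of the pocket's floor, 64 mm above the counter; axes as the station's. Pocket 47 x 47 mm (1.5 mm play each side of the coupon), walls 3.5 mm high, 6 to 7 mm thick, on all four sides; notch for the tab in the front (-x) wall, y = -4 to +20 mm. A small crystal lies flush in the floor. Coupon home: its origin here, its axes along these.
- foot: Round steel clamp foot, 11 mm across, on an 8 mm stem below the arm, on the pocket's axis. Origin: centre of its underside, 16 to 18 mm above the pocket's floor at the start; it meets the boss of a seated coupon at 7.5 mm.
- screw (a joint): Turn of the clamp screw (steel collar with a dark pip between arm and knob), rad, clockwise from above positive; starts at 0 to 0.4. Lowers the foot 4 mm per rad from 18 mm above the pocket's floor, so it meets a seated coupon near 2.6. Stays where it is left.
- clutch (a joint): Slip of the knob against the screw, rad, clockwise from above positive, 0 at the start. The knob takes the screw along until the foot presses hard; at 0.10 N m the clutch slips smoothly and this value grows (the collar stands still while the knob turns on).
- knob_grip (a point): Centre of the knob, on the pocket's axis, 152.5 mm above the counter. Black fluted knob, 36 mm across, 26 mm high; it does not rise or sink as it turns.
- plate_a: A plain square aluminium plate, 44 x 44 x 6 mm, no tab, in one of the rack's slots; origin at the centre of a face; leave it.
- plate_b: The other plain square plate; leave it.
- small_beaker: Glass beaker, 60 mm across, 70 mm high, on the counter; bystander, origin under its centre.
- sample_vial: Amber glass vial with a white cap, 27 mm across, 51 mm high; bystander, origin under its centre.
- flask: Conical flask, 72 mm across, 115 mm high, farther back; bystander, origin under its centre.
- timer: White digital timer, 35 x 62 x 64 mm, on the counter; bystander, origin under its centre.

How it is judged:
On the way, in this order (a step that is already met when the one before it is completed fails the run):
1. the coupon lies coated face down, home in the pocket, let go, before the foot bears on it (x of coupon in the frame of pocket between -0.003 and 0.003 m and y of coupon in the frame of pocket between -0.003 and 0.003 m and z of coupon in the frame of pocket between -0.002 and 0.0015 m and angle between coupon's own z axis and vertical below 0.06 rad and angle between the x axis of coupon and the x axis of pocket, either way round below 0.12 rad and contact force between the fingers and coupon below 0.2 N and contact force between foot and coupon below 1 N), for 0.2 s.
2. the foot presses the seated coupon and the knob's clutch has slipped by more than 0.25 rad (x of coupon in the frame of pocket between -0.003 and 0.003 m and y of coupon in the frame of pocket between -0.003 and 0.003 m and z of coupon in the frame of pocket between -0.002 and 0.0015 m and angle between coupon's own z axis and vertical below 0.06 rad and angle between the x axis of coupon and the x axis of pocket, either way round below 0.12 rad and contact force between foot and coupon above 4 N and value of joint clutch above 0.25 rad), for 0.1 s.
At the end, for the whole second after the job is handed in: Coupon at rest in the pocket, coated face down: within 3 mm of its centre in x and y, under 1.5 mm above its floor, tilt under 0.06 rad, tab through the notch; the foot presses it with over 4 N, the clutch has slipped over 0.25 rad, and the robot has let go (all of step 2 and contact force between the fingers and coupon below 0.2 N and linear speed of coupon below 0.01 m/s); the robot touches nothing.
It fails at once if a square plate is taken from the rack or shifted by more than 15 mm (distance of any of plate_a, plate_b from where it was at the start of the episode above 0.015 m).
It fails at once if the beaker, vial, flask or timer is knocked over or pushed away (distance of any of small_beaker, sample_vial, flask, timer from where it was at the start of the episode above 0.04 m).
It also fails if it takes over 61 s, if anything falls off the work surface, if the arm or the gripper's body presses on something with over 40 N, if the wrist force passes 120 N, or if a joint passes its speed limit or range.

## Robot

A 7-joint arm with a two-finger parallel gripper is mounted at the origin on a cart in front of the work surface, level with it; the furniture and walls round the work are solid. World frame = base frame: x ahead of the robot, y to its left, z up, the work surface at z = 0. Lengths are in m, angles in rad, forces in N, time in s.
With the tool pointing down it reaches from about 0.425 to 1.025 m from the base axis. Payload 9.4 kg.
Tool frame: the origin (TCP) lies between the finger pads; the fingertips stand 8 mm ahead of it and the grasp point (between the pads) lies 11 mm behind it (tip_extent is the distance from the TCP to the fingertips, in m); z points along the fingers, y is the line along which they close (so a half turn about z gives the same grasp; the last joint's range is limited). The gripper opens to 85 mm and grips with 20 to 120 N. Pads are 22 mm wide; open, the fingers measure 114 mm over their backs; the gripper's body (76 mm by 85 mm) begins 54 mm behind the grasp point. The pads swing forward as they close: fully open they stand 13 mm farther back than shut.
Start: joints at [-1.221, 0.599, -0.003, 1.599, 0.002, 0.943, -0.08], TCP at [0.3, 0.66, 0.239] pointing down, gripper open.
Joint ranges: [-2.57, 2.57], [-0.35, 1.97], [-1.29, 1.29], [0.11, 2.56], [-1.05, 4.19], [0.11, 1.86], [-2.63, 2.63]. Speed limits (rad/s): [2.22, 2.22, 3.01, 3.01, 3.14, 3.14, 3.14].

## Interface

Orientations are given as a unit quaternion [w, x, y, z].
In Python, from cell import goto, move_linear, move_joints, open_gripper, grasp, wait, inverse_kinematics, get_obs, get_image, camera_model, IKError, hand_in, tip_extent gives the robot as it stands. Calls block until the motion is done:
- goto(position, orientation): joint-space move of the TCP to a pose.
- move_linear(position, speed=0.15, rot=None, max_force=None): straight line of the TCP; rot=None keeps the orientation; speed is the mean speed in m/s. With max_force (N) it stops when the force on the tool has changed by that much, and returns True; else False.
- move_joints(angles): joint-space move.
- open_gripper() and grasp(force=None): open the fingers fully, or close them until they stop; force is the grip in N (None keeps the last).
- wait(seconds).
- inverse_kinematics(position, orientation): joint angles nearest the present ones, or None.
- get_obs(): the state.
- get_image(name): name is "side" or "top"; returns the picture (400x640x3 uint8, red, green, blue); there is no depth.
- camera_model(name): a dict with "fx", "fy", "cx", "cy" (pixels), "R" (3x3) and "t" (3): a world point X has camera coordinates R X + t. Camera axes: x right, y down, z forward; pixel columns grow to the right and rows downward; lengths in m; the calibration is good to about 2 mm. A picture is of the moment at which its call begins. camera_model takes no time and is no camera call.
A pose or a line that the arm cannot do raises IKError and nothing moves.
- hand_in(): hands the job in; it is judged then, once.
The state is a dict: "time": time; "q": joint angles; "qd": joint speeds; "effort": joint torques, N m; "tcp_pos": TCP position; "ee_rot": TCP orientation; "ft_force": force on the tool from outside, world axes, zero at the start; "torque": the same for the moment, N m; "gripper_width": opening from 0.0 (shut) to 1.0 (fully open); "grip_force": force on a finger pad.
Only numpy, scipy, OpenCV 4.12 (cv2) and the standard library are available. Lean on these libraries where they do the work, as an engineer would, in place of code of your own. Each camera call takes 0.05 s, during which the arm holds its last target. There are 200 camera calls.

## Working session

There is one attempt and no reset: what is moved stays moved. The work goes in short steps, each a Python script; the robot and the scene stay as the last script left them, time stands still between calls to the robot, and variables do not carry over. Pictures are saved under pics/ and viewed, at most 11 in all, crops included, and the job is handed in when it is done.

```bash
mkdir -p pics; ls
python3 - <<'E'
from cell import *
import cv2
for n in("side","top"):
    im=get_image(n); cv2.imwrite(f"pics/{n}0.png",im[:,:,::-1]); c=camera_model(n); print(n,c)
o=get_obs();print(o['time'],o['tcp_pos'],o['ee_rot'],tip_extent)
E
```

```text
pics
side {'fx': 502.18682994781574, 'fy': 502.18682994781574, 'cx': 320.28255103849693, 'cy': 193.62454959751656, 'R': array([[ 0.98167945, -0.1905297 , -0.00197425],
       [-0.08788319, -0.44356468, -0.89192316],
       [ 0.16906214,  0.87575614, -0.45218268]]), 't': array([-0.49383479,  0.24511947,  0.78406553])}
top {'fx': 410.7117423080914, 'fy': 410.7117423080914, 'cx': 320.68191252631635, 'cy': 198.44203867263892, 'R': array([[-0.01524242, -0.99902717, -0.04138091],
       [-0.98111226,  0.0229251 , -0.19207595],
       [ 0.19283776,  0.03767161, -0.98050724]]), 't': array([0.20025199, 0.53548695, 0.86497538])}
0.1 [0.2999258  0.65959528 0.23848154] [-9.30703311e-05  2.11737776e-01  9.77326250e-01 -7.11763492e-04] 0.008
```

View pics/side0.png

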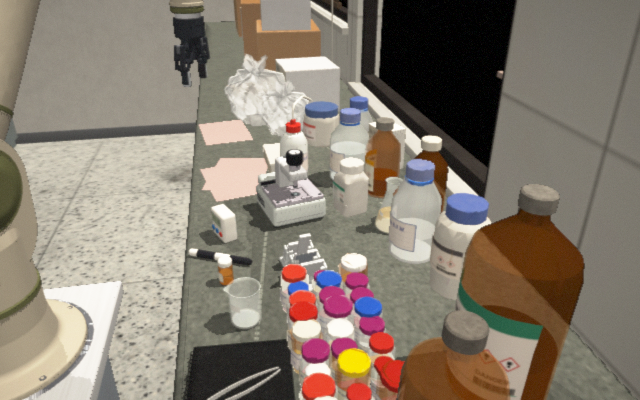

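View pics/top0.png

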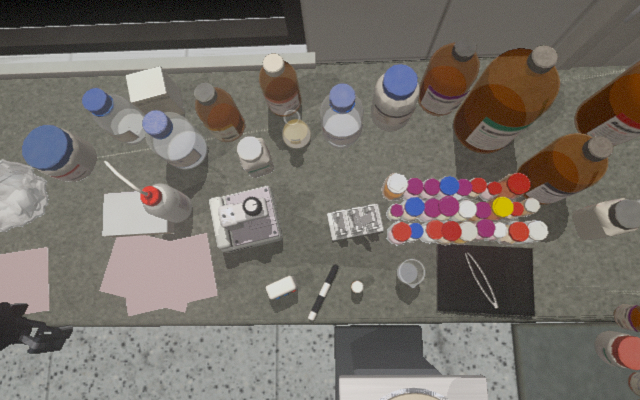

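The side view shows the station at about (290,195) and the rack at (302,255), partly hidden behind the vial tray. In the top view the station is at (247,218) with its knob at (252,206), and the rack is at (355,222). I'll zoom in on both.

Run:
```python
import cv2,numpy as np
s=cv2.imread("pics/side0.png");t=cv2.imread("pics/top0.png")
z=lambda a,f:cv2.resize(a,None,fx=f,fy=f,interpolation=cv2.INTER_CUBIC)
a=z(t[180:256,200:295],8)[:,:760]; b=z(t[195:247,320:390],11)
cv2.imwrite("pics/c_rack_t.png",b); 
c=z(s[140:290,230:340],4)  # 440x600
d=z(t[180:254,200:290],4)  # 360x296
e=np.zeros((600,800,3),np.uint8); e[:,:440]=c; e[:296,440:]=d
cv2.imwrite("pics/c_mix.png",e)
```

```text
(no output)
```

View pics/c_rack_t.png

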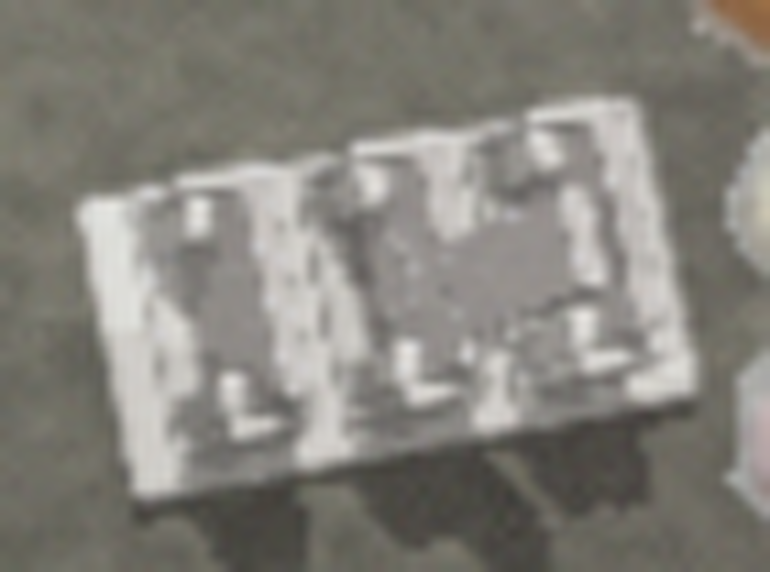

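View pics/c_mix.png

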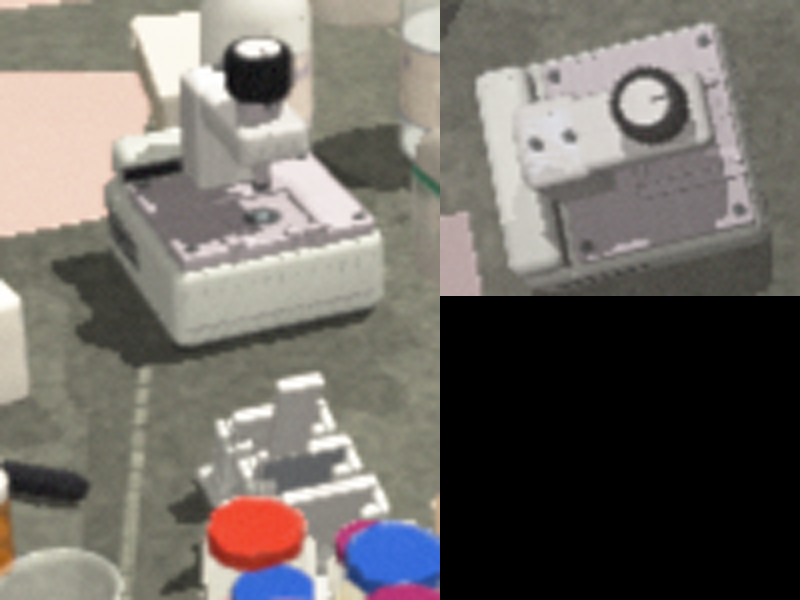

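The top crop shows the rack corners at crop pixels (80,205), (640,100), (695,385) and (135,495). A tab spans about (440–590, 205–310) between the middle and right slots. The side crop shows the tab end at about (278–325, 378). Next I'll triangulate to settle which slot it's in and which way it leans.

```bash
cat > h.py <<'E'
import numpy as np, cv2
from cell import *
from scipy.spatial.transform import Rotation as Ro
def ray(n,p):
    c=camera_model(n);d=c['R'].T@np.array([(p[0]-c['cx'])/c['fx'],(p[1]-c['cy'])/c['fy'],1]);return -c['R'].T@c['t'],d/np.linalg.norm(d)
def onz(n,p,z):
    o,d=ray(n,p);return o+d*(z-o[2])/d[2]
def tri(ps,pt):
    o1,d1=ray('side',ps);o2,d2=ray('top',pt);s=np.linalg.lstsq(np.c_[d1,-d2],o2-o1,rcond=None)[0]
    a=o1+d1*s[0];b=o2+d2*s[1];return (a+b)/2,np.linalg.norm(a-b)
def proj(n,X):
    c=camera_model(n);v=c['R']@np.asarray(X)+c['t'];return np.array([c['fx']*v[0]/v[2]+c['cx'],c['fy']*v[1]/v[2]+c['cy']])
E
python3 - <<'E'
from h import *
np.set_printoptions(precision=4,suppress=True)
T=lambda x,y:(320+x/11-.45,195+y/11-.45); S=lambda x,y:(230+x/4-.4,140+y/4-.4)
cs=[onz('top',T(*p),.045) for p in[(80,205),(640,100),(695,385),(135,495)]]
print(np.array(cs)); print([np.linalg.norm(cs[i]-cs[(i+1)%4]) for i in range(4)])
print('c',np.mean(cs,0))
for side in[(278,380),(322,376)]:
  for top in[(545,215),(575,300),(440,240),(455,330)]: print(side,top,*tri(S(*side),T(*top)))
K=lambda x,y:(200+(x-440)/4-.4,180+y/4-.4)
print('knob',tri(S(258,70),K(650,106)),onz('top',K(650,106),.1655))
st=[K(*p) for p in[(483,75),(715,25),(768,235),(520,275)]]
q=np.array([onz('top',p,.064) for p in st]);print(q,[np.linalg.norm(q[i]-q[(i+1)%4]) for i in range(4)])
E
```

```text
[[0.5073 0.177  0.045 ]
 [0.5265 0.062  0.045 ]
 [0.4677 0.0534 0.045 ]
 [0.4477 0.1669 0.045 ]]
[np.float64(0.1166158356721745), np.float64(0.05938607719939965), np.float64(0.11533754573021467), np.float64(0.06040651741038293)]
c [0.4873 0.1148 0.045 ]
(278, 380) (545, 215) [0.4879 0.0872 0.1029] 0.01245826653071687
(278, 380) (575, 300) [0.4792 0.0819 0.1052] 0.003531944844923638
(278, 380) (440, 240) [0.488  0.1065 0.0905] 0.00717670610347693
(278, 380) (455, 330) [0.479  0.1037 0.0913] 0.01008942489169673
(322, 376) (545, 215) [0.4979 0.0865 0.1018] 0.0071264078284963275
(322, 376) (575, 300) [0.489  0.0809 0.1046] 0.023005166360928125
(322, 376) (440, 240) [0.4983 0.1057 0.0896] 0.012917633786287916
(322, 376) (455, 330) [0.4891 0.1027 0.091 ] 0.030135601820803506
knob (array([0.5083, 0.3245, 0.1518]), np.float64(0.0007223877856724457)) [0.5055 0.3217 0.1655]
[[0.5437 0.4378 0.064 ]
 [0.5693 0.3069 0.064 ]
 [0.4506 0.2766 0.064 ]
 [0.4313 0.4132 0.064 ]] [np.float64(0.13341854081620905), np.float64(0.12246626948380328), np.float64(0.1379279638217883), np.float64(0.11505342094214793)]
```

Triangulation puts the tab end at z≈0.104. That fits the middle slot leaning towards world -y, so rack +x ≈ (0.165,-0.986), and the station's x runs roughly opposite. I'll refine this with contours and check the IK.

Run:
```python
from h import *
np.set_printoptions(precision=4,suppress=True)
t=cv2.imread("pics/top0.png");s=cv2.imread("pics/side0.png")
def blob(img,roi,lo,hi,f=8):
    x0,y0,x1,y1=roi;g=cv2.resize(cv2.cvtColor(img,6)[y0:y1,x0:x1],None,fx=f,fy=f,interpolation=cv2.INTER_CUBIC)
    m=cv2.inRange(g,lo,hi);m=cv2.morphologyEx(m,cv2.MORPH_CLOSE,np.ones((f,f)))
    c=max(cv2.findContours(m,0,1)[0],key=cv2.contourArea);return (c[:,0]+.5)/f-.5+[x0,y0]
def rect(c,z):
    P=np.array([onz('top',p,z)[:2] for p in c]);r=cv2.minAreaRect((P*1000).astype(np.float32));return r
print('rack',rect(blob(t,(322,198,390,246),150,255),.045), rect(blob(t,(322,198,390,246),150,255),.0225))
c=blob(t,(205,180,290,255),140,255);print('station white',rect(c,.064))
k=blob(t,(236,190,270,222),0,60);print('knob black top bbox',k.min(0),k.max(0),cv2.minEnclosingCircle(k.astype(np.float32)))
k2=blob(s,(280,145,310,168),0,60);print('knob side',k2.min(0),k2.max(0))
w=blob(t,(243,197,262,215),130,255,8);print('disc t',cv2.fitEllipse(w.astype(np.float32)))
w2=blob(s,(286,148,304,156),120,255,8);print('disc s',cv2.fitEllipse(w2.astype(np.float32)))
pt=cv2.fitEllipse(w.astype(np.float32))[0];ps=cv2.fitEllipse(w2.astype(np.float32))[0]
print('tri',tri(ps,pt),onz('top',pt,.1655),onz('side',ps,.1655))
pt=cv2.minEnclosingCircle(k.astype(np.float32))[0];ps=(k2.min(0)+k2.max(0))/2;print('knob tri',tri(ps,pt))
# Hough lines on station top view
g=cv2.resize(t[175:260,200:295],None,fx=4,fy=4,interpolation=cv2.INTER_CUBIC)
L=cv2.createLineSegmentDetector().detect(cv2.cvtColor(g,6))[0][:,0]
for l in L:
    if np.hypot(l[2]-l[0],l[3]-l[1])>70:
        p=[onz('top',((a+.5)/4-.5+200,(b+.5)/4-.5+175),.065)[:2] for a,b in(l[:2],l[2:])];d=p[1]-p[0]
        print(l.round(),p,np.degrees(np.arctan2(d[1],d[0]))%90)
q=np.array([-1.221,.599,-.003,1.599,.002,.943,-.08])
```

```text
Traceback (most recent call last):
  File "h.py", line 7, in onz
    o,d=ray(n,p);return o+d*(z-o[2])/d[2]
        ~~~^^^^^
  File "h.py", line 5, in ray
    c=camera_model(n);d=c['R'].T@np.array([(p[0]-c['cx'])/c['fx'],(p[1]-c['cy'])/c['fy'],1]);return -c['R'].T@c['t'],d/np.linalg.norm(d)
ValueError: time passes only in moves, steps and waits
```

```bash
sed -i 's/^def ray/_C={n:camera_model(n) for n in("side","top")}\ncamera_model=_C.get\ndef ray/' h.py
cat > m.py <<'E'
from h import *
np.set_printoptions(precision=4,suppress=True)
def blob(img,roi,lo,hi,f=8):
    x0,y0,x1,y1=roi;g=cv2.resize(cv2.cvtColor(img,6)[y0:y1,x0:x1],None,fx=f,fy=f,interpolation=cv2.INTER_CUBIC)
    m=cv2.inRange(g,lo,hi);m=cv2.morphologyEx(m,cv2.MORPH_CLOSE,np.ones((f,f)))
    c=max(cv2.findContours(m,0,1)[0],key=cv2.contourArea);return (c[:,0]+.5)/f-.5+[x0,y0]
def rect(c,z):
    P=np.array([onz('top',p,z)[:2] for p in c]);return cv2.minAreaRect((P*1000).astype(np.float32))
E
python3 - <<'E'
from m import *
t=cv2.imread("pics/top0.png");s=cv2.imread("pics/side0.png")
r=blob(t,(322,198,390,246),150,255)
print('rack',rect(r,.045), rect(r,.0225))
c=blob(t,(205,180,290,255),140,255);print('station white',rect(c,.064))
k=blob(t,(236,190,270,222),0,60);print('knob black top bbox',k.min(0),k.max(0),cv2.minEnclosingCircle(k.astype(np.float32)))
k2=blob(s,(280,145,310,168),0,60);print('knob side',k2.min(0),k2.max(0))
w=blob(t,(243,197,262,215),130,255,8);print('disc t',cv2.fitEllipse(w.astype(np.float32)))
w2=blob(s,(286,148,304,156),120,255,8);print('disc s',cv2.fitEllipse(w2.astype(np.float32)))
pt=cv2.fitEllipse(w.astype(np.float32))[0];ps=cv2.fitEllipse(w2.astype(np.float32))[0]
print('tri',tri(ps,pt),onz('top',pt,.1655),onz('side',ps,.1655))
pt=cv2.minEnclosingCircle(k.astype(np.float32))[0];ps=(k2.min(0)+k2.max(0))/2;print('knob tri',tri(ps,pt))
g=cv2.resize(t[175:260,200:295],None,fx=4,fy=4,interpolation=cv2.INTER_CUBIC)
L=cv2.createLineSegmentDetector().detect(cv2.cvtColor(g,6))[0][:,0]
for l in L:
    if np.hypot(l[2]-l[0],l[3]-l[1])>70:
        p=[onz('top',((a+.5)/4-.5+200,(b+.5)/4-.5+175),.065)[:2] for a,b in(l[:2],l[2:])];d=p[1]-p[0]
        print(l.round(),p,np.degrees(np.arctan2(d[1],d[0]))%90)
# IK feasibility
xr=np.array([.165,-.986,0]);
def tool(sx,phi): # place: coupon x along sx (horizontal)
    z=np.cos(phi)*sx-np.sin(phi)*np.array([0,0,1]);return z
for phi in np.radians([25,35,45,55,65]):
  for sg in(1,-1):
    out=[]
    for ang,P in((70,[.48,.095,.095]),(0,[.5,.26,.067])):
      a=np.radians(ang)+phi; z=np.cos(a)*-xr-np.sin(a)*np.array([0,0,1]); y=sg*np.cross([0,0,1],-xr); x=np.cross(y,z)
      q=Ro.from_matrix(np.c_[x,y,z]).as_quat(scalar_first=True)
      out.append(inverse_kinematics(np.array(P)+.011*z,q))
    print(np.degrees(phi).round(),sg,*out)
E
```

```text
rack ((485.29205322265625, 128.34718322753906), (64.46109771728516, 91.75965881347656), 9.176931381225586) ((488.3355712890625, 127.68641662597656), (66.04747772216797, 94.01787567138672), 9.176976203918457)
station white ((501.5081787109375, 362.76141357421875), (116.95703125, 141.83998107910156), 11.685273170471191)
knob black top bbox [248.8125 200.4375] [261.0625 214.9375] ((253.50631713867188, 207.2954559326172), 8.165082931518555)
knob side [285.8125 152.0625] [301.9375 165.8125]
disc t ((250.75233459472656, 205.04991149902344), (11.949827194213867, 12.3214111328125), 59.58266830444336)
disc s ((295.3087158203125, 150.70578002929688), (7.724293231964111, 19.861032485961914), 94.97415161132812)
tri (array([0.5096, 0.3241, 0.1663]), np.float64(0.004121601851586419)) [0.5076 0.3244 0.1655] [0.512  0.3269 0.1655]
knob tri (array([0.5069, 0.3223, 0.1484]), np.float64(0.0017238379673712046))
[ 34.  97.  69. 286.] [array([0.5425, 0.4428]), array([0.4361, 0.4191])] 12.545288244790811
[110. 204. 180. 179.] [array([0.4808, 0.3978]), array([0.4943, 0.3587])] 19.05958008214033
25.0 1 [-0.0
[... 522 characters left out ...]
 0.921   0.7328  1.8624] [ 0.2797  0.9348 -0.7115  2.1494 -0.9385  0.289  -2.2477]
45.0 -1 [-0.9058  0.7171  0.5161  2.2493  0.2199  0.3922 -0.522 ] [ 0.3509  0.9836 -0.8334  2.1452 -0.587   0.2197  0.5513]
55.0 1 [-0.4498  0.7148 -0.2858  2.1893  0.9633  0.9043  1.7466] [ 0.4265  1.0747 -1.1361  2.1389  0.9933  0.3853  2.0536]
55.0 -1 [-1.0295  0.8032  0.5926  2.2271  0.3353  0.4693 -0.6943] [ 0.1933  0.8599 -0.6941  2.1517 -0.5063  0.207   0.3756]
65.0 1 [-0.5093  0.7873 -0.3006  2.1582  0.9835  1.0806  1.6566] [ 0.362   1.0484 -1.1844  2.1282  1.14    0.5718  1.828 ]
65.0 -1 [-1.1201  0.8982  0.6391  2.1985  0.4112  0.5605 -0.8209] [-0.0236  0.7544 -0.4865  2.1505 -0.4629  0.2257  0.2381]
```

The IK is feasible with the tool pitched 50° below the tab axis. The estimates are tab tip ≈ (0.488, 0.084, 0.104) and knob axis ≈ (0.509, 0.3245). Station yaw is ~12° and rack yaw ~9.5°, and the sizes agree. Grasping now.

```bash
cat >> h.py <<'E'
PHI=np.radians(50)
def pose(sx,tilt,P,phi=PHI):
    """coupon x = horizontal dir sx pitched down by tilt; P=grasp point. -> tcp, quat, x_c, z_tool"""
    sx=np.append(np.asarray(sx)[:2],0);sx/=np.linalg.norm(sx);k=np.array([0,0,1.])
    a=tilt+phi;z=np.cos(a)*sx-np.sin(a)*k;y=-np.cross(k,sx);x=np.cross(y,z)
    return np.array(P)+.011*z,Ro.from_matrix(np.c_[x,y,z]).as_quat(scalar_first=True),np.cos(tilt)*sx-np.sin(tilt)*k,z
SXR=np.array([-.165,.986]);LEAN=np.radians(69)
G=np.array([.4875,.0895,.0905])
E
python3 - <<'E'
from m import *
np.set_printoptions(precision=4,suppress=True)
p,q,xc,z=pose(SXR,LEAN,G)
goto([.36,.42,.34],get_obs()['ee_rot']);
goto(p-.09*z,q)
move_linear(p,speed=.08)
o=get_obs();print(o['time'],o['tcp_pos']-p,o['q'],o['ft_force'])
for n in("side","top"): cv2.imwrite(f"pics/{n}1.png",get_image(n)[:,:,::-1])
a=cv2.imread("pics/side1.png")[180:290,240:350];b=cv2.imread("pics/top1.png")[180:260,300:400]
e=np.zeros((440,800,3),np.uint8);e[:,:400]=cv2.resize(a,(440,440))[:,:400];e[:320,400:]=cv2.resize(b,(400,320));cv2.imwrite("pics/g1.png",e)
E
```

```text
3.7667 [0.0002 0.0003 0.0002] [-0.8817  0.7343  0.4519  2.2296  0.4233  0.4431 -0.7454] [-0.3337 -0.4875  0.2703]
```

View pics/g1.png

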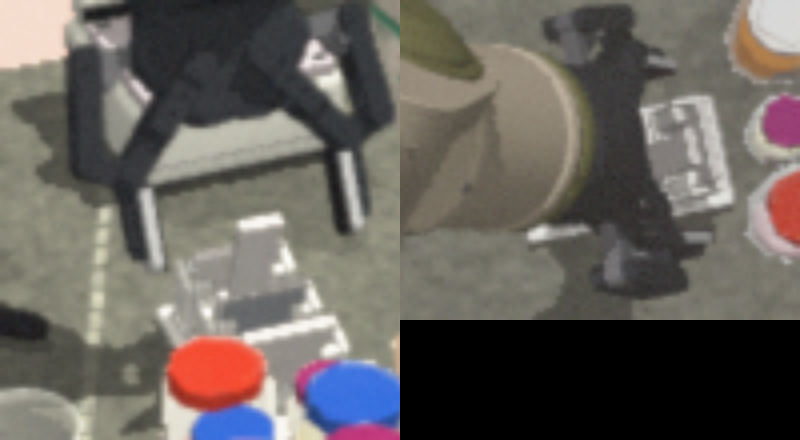

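The side view shows the open fingers straddling the tab, with tips at crop (150,265) and (350,230). The tab spans crop columns 234–288, which looks a few mm right of the finger midline. I'll check with projections.

Run:
```python
from m import *
p,q,xc,z=pose(SXR,LEAN,G); y=Ro.from_quat(q,scalar_first=True).as_matrix()[:,1]
C=lambda X:(proj('side',X)-[240,180]+.5)*4
tip=G-.0155*xc
print('tip mid',C(tip),'edges',C(tip+.01*y),C(tip-.01*y))
print('G edges',C(G+.01*y),C(G-.01*y))
e=G+(.019-.013)*z
print('open fingertips inner',C(e+.0425*y),C(e-.0425*y),'mid',C(e))
print('px/mm along y',(C(tip+.01*y)-C(tip-.01*y))/20)
```

```text
tip mid [254.3193 216.93  ] edges [275.563  212.7875] [232.9269 221.1014]
G edges [271.9081 234.2395] [229.7762 242.5985]
open fingertips inner [341.4057 233.8554] [162.3643 269.7756] mid [253.1953 251.5526]
px/mm along y [ 2.1318 -0.4157]
```

Allowing for the side-view bias seen at the fingertips, the tab sits ~3.7 mm along tool +y and ~2 mm lower than assumed. Correct, grasp and draw it out.

```bash
cat >> h.py <<'E'
_y=Ro.from_quat(pose(SXR,LEAN,G)[1],scalar_first=True).as_matrix()[:,1]
G=G+.0036*_y+np.array([0,0,-.001])
E
python3 - <<'E'
from m import *
p,q,xc,z=pose(SXR,LEAN,G)
move_linear(p,speed=.05)
f0=get_obs()['ft_force'];grasp(80);o=get_obs();print(o['time'],o['gripper_width'],o['grip_force'],o['ft_force']-f0)
p2=p-.05*xc
print(move_linear(p2,speed=.08,max_force=15)); o=get_obs();print(o['tcp_pos']-p2,o['ft_force']-f0)
up=o['tcp_pos']+[0,0,.12];move_linear(up,speed=.15)
o=get_obs();print(o['time'],o['gripper_width'],o['grip_force'],o['ft_force']-f0)
# candidate hover
SX=np.array([-.2,.98]);P0=np.array([.51,.3245,.064])
for tag,dx,dz in(("far",-.07,.012),("in",0,.008),("seat",0,.001)):
    sx=np.append(SX,0)/np.linalg.norm(SX);yc=np.cross([0,0,1],sx)
    Pg=P0+sx*(-.06+dx)+yc*.008+[0,0,.003+dz]
    pp,qq,_,_=pose(SX,0,Pg);print(tag,pp,inverse_kinematics(pp,qq))
E
```

```text
4.7417 0.21311648589173443 77.84697963421848 [-1.6643 -0.0568  0.3149]
False
[ 0.0001  0.0003 -0.    ] [-0.4391  0.7005 -0.1937]
6.4667 0.21393893887402166 77.954659787938 [-0.3401  0.0948 -0.8508]
far [0.5267 0.2025 0.0706] [ 0.312   0.8633 -0.6307  2.082  -0.6043  0.4166  0.6277]
in [0.5127 0.271  0.0666] [ 0.2008  0.8719 -0.6501  2.1036 -0.7345  0.3248  0.66  ]
seat [0.5127 0.271  0.0596] [ 0.2099  0.8898 -0.6651  2.1037 -0.7076  0.3065  0.6417]
```

The coupon is gripped and drawn out freely. Next, carry it to a hover in front of the station and look.

```bash
cat >> h.py <<'E'
SX=np.array([-.2,.98]);P0=np.array([.51,.3245,.064])
def place(dx,dz,dy=0,SX=SX,P0=P0,tilt=0.):
    sx=np.append(SX,0)/np.linalg.norm(SX);yc=np.cross([0,0,1],sx)
    return pose(SX,tilt,P0+sx*(-.06+dx)+yc*(.008+dy)+[0,0,.003+dz])[:2]
E
python3 - <<'E'
from m import *
p,q=place(-.07,.10);goto(p,q);o=get_obs();print(o['time'],o['tcp_pos']-p)
p,q=place(-.07,.02);move_linear(p,speed=.12);o=get_obs();print(o['time'],o['tcp_pos']-p)
for n in("side","top"): cv2.imwrite(f"pics/{n}2.png",get_image(n)[:,:,::-1])
a=cv2.imread("pics/side2.png")[150:240,240:340];b=cv2.imread("pics/top2.png")[180:260,200:300]
e=np.zeros((600,800,3),np.uint8);e[:450,:500]=cv2.resize(a,(500,450),interpolation=2);e[:240,500:]=cv2.resize(b,(300,240),interpolation=2);cv2.imwrite("pics/g2.png",e)
sx=np.append(SX,0)/np.linalg.norm(SX);yc=np.cross([0,0,1],sx);O=P0+sx*-.07+[0,0,.02]
for nm,X in(("FL",(.022,.022,0)),("FR",(.022,-.022,0)),("BL",(-.022,.022,0)),("BR",(-.022,-.022,0)),("tabL",(-.0755,.018,0)),("tabR",(-.0755,-.002,0)),("boss",(0,0,.0075))):
    W=O+X[0]*sx+X[1]*yc+[0,0,X[2]];print(nm,(proj('side',W)-[240,150]+.5)*5,(proj('top',W)-[200,180]+.5)*3+[500,0])
E
```

```text
7.8083 [-0.0006  0.0003 -0.0004]
8.625 [0.0001 0.0003 0.0004]
FL [269.821  233.0762] [747.6425 108.0792]
FR [365.7877 215.095 ] [735.791   49.8003]
BL [306.0679 278.109 ] [807.1585  94.7415]
BR [404.8366 258.8614] [794.7348  36.5958]
tabL [363.1586 335.3807] [878.3083  73.2093]
tabR [409.9554 325.7937] [872.3241  46.7605]
boss [336.3992 230.0053] [770.1062  70.2869]
```

View pics/g2.png

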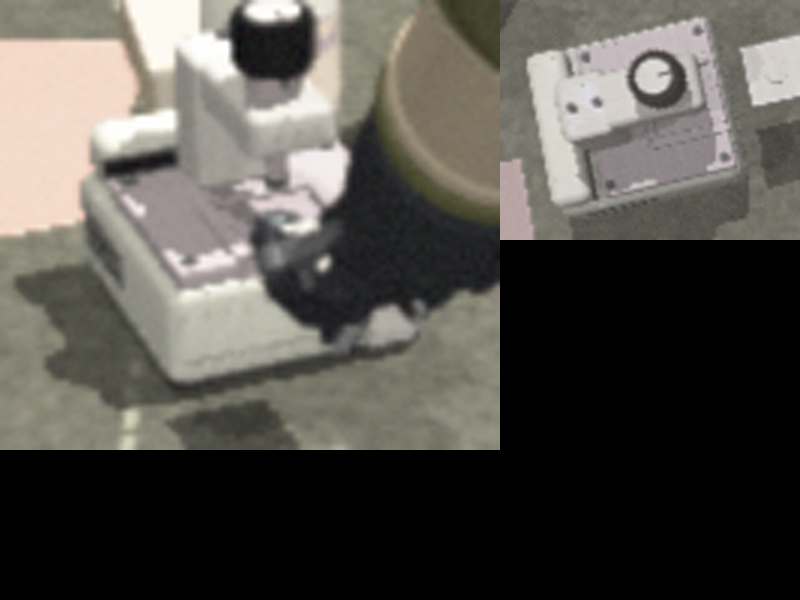

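The top view shows the coupon boss up, leading edge at px columns ~280–283 (crop 740–749), aligned well with the station. The gripper hides most of it in the side view. I'll zoom in on the top view to measure.

Run:
```python
import cv2
b=cv2.imread("pics/top2.png")[178:248,238:338]
cv2.imwrite("pics/g3.png",cv2.resize(b,(800,560),interpolation=2))
```

```text
(no output)
```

View pics/g3.png

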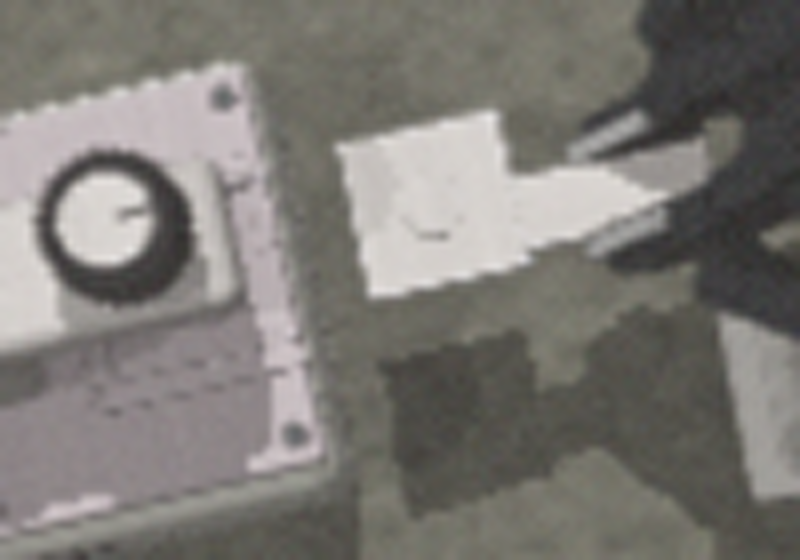

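Run:
```python
from m import *
T=lambda x,y:(238+x/8-.44,178+y/8-.44)
print("coupon"); c=[onz('top',T(*p),.090)[:2] for p in[(338,147),(500,112),(530,262),(372,298)]]
print(np.array(c),[np.linalg.norm(c[i]-c[i-1]) for i in range(4)],np.mean(c,0))
sx=SX/np.linalg.norm(SX);print("expected",P0[:2]-.07*sx,'meas yaw',[(np.degrees(np.arctan2(*(a-b)[::-1]))) for a,b in((c[0],c[1]),(c[3],c[2]),(c[0],c[3]),(c[1],c[2]))],'cmd',np.degrees(np.arctan2(SX[1],SX[0])))
print("boss expected centre from (430,215)?",onz('top',T(430,213),.0915))
def L(a,b,z):
    A,B=onz('top',T(*a),z)[:2],onz('top',T(*b),z)[:2];d=A-B;print(a,b,A,B,'mid',(A+B)/2,'len',np.linalg.norm(d),'ang',np.degrees(np.arctan2(d[1],d[0])))
L((243,65),(325,460),.064);L((222,97),(293,434),.064);L((240,185),(280,370),.0675)
L((0,120),(243,65),.064);L((0,535),(325,460),.064)
t=cv2.imread("pics/top2.png")
w=blob(t,(243,197,259,215),130,255,8);e=cv2.fitEllipse(w.astype(np.float32));print('disc',e[0],onz('top',e[0],.1655),'eyeball disc',onz('top',T(105,217),.1655),'outline',onz('top',T(117,226),.1525))
```

```text
coupon
[[0.5402 0.2773]
 [0.5488 0.2331]
 [0.5074 0.2253]
 [0.4986 0.2679]] [np.float64(0.04266603347226103), np.float64(0.044961235360250096), np.float64(0.042153699651468764), np.float64(0.043542941930952025)] [0.5238 0.2509]
expected [0.524  0.2559] meas yaw [np.float64(101.0879351442555), np.float64(101.74220253824275), np.float64(12.652294965779829), np.float64(10.739490322511628)] cmd 101.53462065364472
boss expected centre from (430,215)? [0.5212 0.2521 0.0915]
(243, 65) (325, 460) [0.5697 0.3078] [0.458  0.2842] mid [0.5139 0.296 ] len 0.11418135057061757 ang 11.97636482828902
(222, 97) (293, 434) [0.5606 0.3137] [0.4653 0.293 ] mid [0.513  0.3034] len 0.09751301833019539 ang 12.233568529405975
(240, 185) (280, 370) [0.5347 0.3078] [0.4827 0.2962] mid [0.5087 0.302 ] len 0.05330506516631896 ang 12.531246622504064
(0, 120) (243, 65) [0.5555 0.3764] [0.5697 0.3078] mid [0.5626 0.3421] len 0.0700120201593205 ang 101.66810495449138
(0, 535) (325, 460) [0.4392 0.3736] [0.458  0.2842] mid [0.4486 0.3289] len 0.09143031627964655 ang 101.89625909240173
disc (250.73939514160156, 205.04551696777344) [0.5077 0.3244 0.1655] eyeball disc [0.5084 0.3245 0.1655] outline [0.5084 0.3242 0.1525]
```

Measured in the same camera, the coupon centre is 4.9 mm short along its x (gripped at ≈-55) and ~1.2 mm off in y. The stage midline and the knob disc agree on the pocket, so P0≈(0.5092, 0.3247) with yaw 101.95°. Next: touch the leading edge on the front wall to get the height.

```bash
cat >> h.py <<'E'
SX2=np.array([-.207,.978]);P2=np.array([.5092,.3247,.064])
def pl(dx,dz,dy=0,tilt=0.): return place(dx+.0049,dz,dy,SX2,P2,tilt)
E
python3 - <<'E'
from m import *
p,q=pl(-.07,.013);move_linear(p,speed=.05,rot=q)
p,q=pl(-.045,.013);print(move_linear(p,speed=.06,max_force=5));wait(.2)
f0=get_obs()['ft_force']
p2,q=pl(-.045,-.002);h=move_linear(p2,speed=.012,max_force=3)
o=get_obs();print(h,o['time'],'dz',o['tcp_pos'][2]-p2[2]-.002,o['tcp_pos']-p,o['ft_force']-f0,o['torque'])
p2,q=pl(-.045,.013);move_linear(p2,speed=.05)
E
```

```text
False
True 10.65 dz 0.002796477350476107 [-0.0001  0.     -0.0102] [-0.2947 -1.8648  4.434 ] [-0.083  -0.0969 -0.083 ]
```

Contact came at dz=2.8 mm against 3.5 nominal, so the height is good to <1 mm. Slide in under the foot, then lower.

Run:
```python
from m import *
p,q=pl(-.045,.0053);move_linear(p,speed=.05);wait(.1)
f0=get_obs()['ft_force']
p,q=pl(0,.0053);h=move_linear(p,speed=.06,max_force=5);o=get_obs();print(h,o['tcp_pos']-p,o['ft_force']-f0)
if not h:
    wait(.2);f0=get_obs()['ft_force']
    p,q=pl(0,-.003);h=move_linear(p,speed=.01,max_force=3);o=get_obs();print(h,'dz',o['tcp_pos'][2]-p[2]-.003,o['ft_force']-f0,o['torque'],o['time'])
cv2.imwrite("pics/top3.png",get_image("top")[:,:,::-1])
s=cv2.imread("pics/top3.png")[178:248,230:320];cv2.imwrite("pics/g4.png",cv2.resize(s,(720,560),interpolation=2))
```

```text
False [ 0.0002 -0.0004 -0.0002] [0.3759 0.7817 0.2232]
True dz 0.0016291822242012295 [ 0.7877 -3.2989  5.813 ] [-0.1774  0.0038  0.0002] 13.0
```

View pics/g4.png

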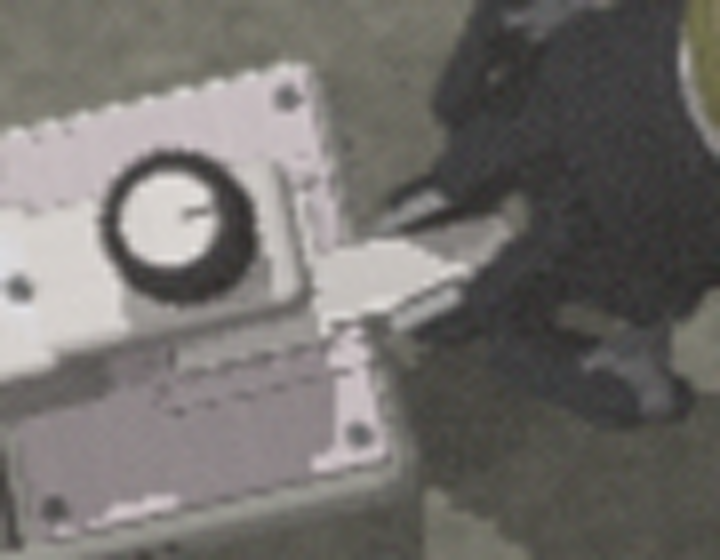

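The tab runs through the notch and the coupon is under the arm. Contact came at dz=1.6 mm, so it isn't fully down. I'll probe small x/y shifts to see where it drops lower.

Run:
```python
from m import *
for dx,dy,t in((-.0015,0,0),(0,0,.03),(-.0015,0,.03),(-.001,.001,.0),(-.001,-.001,.0)):
    # tilt about pocket centre: lift grip by .055*tilt
    p,q=pl(dx,.004+.055*t,dy,t);move_linear(p,speed=.05,rot=q);wait(.15);f0=get_obs()['ft_force']
    p,q=pl(dx,-.003+.055*t,dy,t);h=move_linear(p,speed=.012,max_force=3);o=get_obs()
    print(dx,dy,t,h,'dz',o['tcp_pos'][2]-p[2]-.003,o['ft_force']-f0,o['torque'],o['time'])
```

```text
-0.0015 0 0 True dz 0.001526518757766329 [ 1.0703 -1.6719  6.8935] [-0.0499 -0.01    0.0169] 13.8
0 0 0.03 True dz 0.000825802597719842 [ 0.8628 -2.4544  6.2454] [-0.1356  0.0423  0.0147] 14.5667
-0.0015 0 0.03 True dz 0.0008268880055829373 [ 0.6847 -0.936   5.5102] [-0.1111  0.0289  0.0569] 15.3417
-0.001 0.001 0.0 True dz 0.0015978525814215007 [-0.3342 -3.1529  4.6387] [-0.057   0.0245  0.0078] 16.0917
-0.001 -0.001 0.0 True dz 0.0015613055506702054 [-0.3632 -2.5059  6.7909] [-0.1625  0.0673  0.0461] 16.8417
```

The contact height doesn't depend on x/y but does depend on pitch. So it's already inside the walls and nose-up by ≈0.05 rad. Level it, seat it and release.

Run:
```python
from m import *
for t in(.05,):
    p,q=pl(-.0005,.004+.055*t,0,t);move_linear(p,speed=.05,rot=q);wait(.15);f0=get_obs()['ft_force']
    p,q=pl(-.0005,-.003+.055*t,0,t);h=move_linear(p,speed=.012,max_force=3);o=get_obs()
    print(t,h,'dz',o['tcp_pos'][2]-p[2]-.003,o['ft_force']-f0,o['torque'],o['time'])
# test lateral containment: small push sideways while down
sx=np.append(SX2,0)/np.linalg.norm(SX2);yc=np.cross([0,0,1],sx);c=o['tcp_pos']
for d in(sx,-sx,yc,-yc):
    f0=get_obs()['ft_force'];h=move_linear(c+.004*d,speed=.03,max_force=8);o=get_obs();print(h,(o['tcp_pos']-c)@d,(o['ft_force']-f0)@d,o['tcp_pos'][2]-c[2],o['time']);move_linear(c,speed=.05)
```

```text
0.05 True dz 0.000285703994724734 [ 0.7565 -2.0065  4.9537] [-0.024  -0.0335 -0.0113] 17.6333
True 0.0022122357248910937 -1.5184487052501736 -0.00024630182131174516 17.8417
True 0.0009075880019870493 -1.390042269652765 0.0008938160158994193 18.3
True 0.001973528021747493 -1.4003554564604153 0.00013423589699756988 18.7667
True 0.0013025232161730366 -0.4767454653686905 -0.00022906189724494763 19.225
```

It's captured on all four sides, with ~3.1 mm and 3.3 mm travel against the expected 3 mm. Centre it, let go and retreat.

Run:
```python
from m import *
sx=np.append(SX2,0)/np.linalg.norm(SX2);yc=np.cross([0,0,1],sx)
o=get_obs();c=o['tcp_pos']+.0006*sx+.0003*yc;move_linear(c,speed=.03)
open_gripper();o=get_obs();print(o['gripper_width'],o['time'],o['ft_force'])
z=Ro.from_quat(o['ee_rot'],scalar_first=True).as_matrix()[:,2]
move_linear(c-.12*z,speed=.15)
k=np.array([.5092,.3247,0])
goto(k+[0.0,-.06,.29],[0,0,1,0])
for n in("side","top"): cv2.imwrite(f"pics/{n}4.png",get_image(n)[:,:,::-1])
a=cv2.imread("pics/side4.png")[150:230,250:340];b=cv2.imread("pics/top4.png")[178:248,230:320]
e=np.zeros((560,800,3),np.uint8);e[:400,:450]=cv2.resize(a,(450,400),interpolation=2);e[:272,450:]=cv2.resize(b,(350,272),interpolation=2);cv2.imwrite("pics/g5.png",e)
# knob IK
o=get_obs();print(o['time'],o['q'])
for ya in np.radians([0,45,90,135,180,225,270,315]):
    R=Ro.from_euler('z',ya)*Ro.from_quat([0,0,1,0],scalar_first=True)
    print(np.degrees(ya).round(),inverse_kinematics(k+[0,0,.155-.011],R.as_quat(scalar_first=True)))
```

```text
1.001048417173877 20.3917 [0.7218 0.6796 0.9307]
22.3 [-0.3911  0.3751 -0.2512  1.8854  0.1149  0.8991  0.8689]
0.0 [-0.5132  0.5809 -0.2186  1.9565  0.2048  0.6252  0.7071]
45.0 [-0.4145  0.5963 -0.3658  1.9499  0.3363  0.6544  1.3642]
90.0 [-0.2901  0.6297 -0.5574  1.9418  0.4986  0.7094  1.993 ]
135.0 [ 0.0083  0.8286 -1.1046  1.9238  0.9025  0.995   2.4006]
180.0 [-1.2934  0.8689  1.109   2.0051 -0.9963  0.9517 -1.2192]
225.0 [-0.8707  0.5934  0.3129  1.9803 -0.304   0.6127 -1.1428]
270.0 [-0.743   0.5764  0.1204  1.9719 -0.1162  0.5998 -0.5458]
315.0 [-0.6158  0.5736 -0.0674  1.9634  0.0642  0.6066  0.0602]
```

View pics/g5.png

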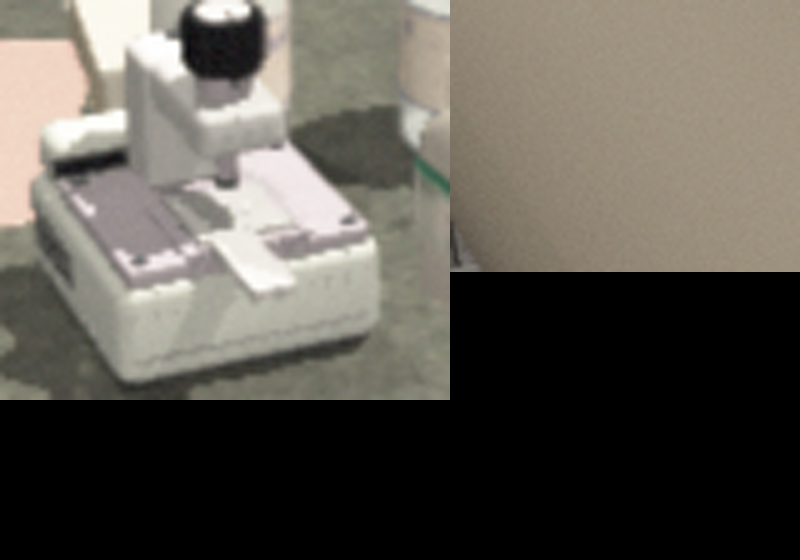

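The side view shows the coupon flat in the pocket, tab out over the front at crop (250,265), boss under the foot. Clockwise corresponds to decreasing joint 7, so one stroke from about +2.0 to −2.2 should do it.

Run:
```python
from m import *
k=np.array([.5092,.3250,0]);R=Ro.from_euler('z',np.radians(315))*Ro.from_quat([0,0,1,0],scalar_first=True)
q=R.as_quat(scalar_first=True);up=inverse_kinematics(k+[0,0,.23],q)
up[6]+=2.0;print(up);move_joints(up)
print(get_obs()['tcp_pos'],get_obs()['time'])
move_linear(k+[0,0,.146],speed=.1,max_force=10);wait(.2)
o=get_obs();f0=o['ft_force'];grasp(25);o=get_obs();Rm=Ro.from_quat(o['ee_rot'],scalar_first=True).as_matrix()
print(o['tcp_pos'],o['gripper_width'],o['grip_force'],'f tool',Rm.T@(o['ft_force']-f0),o['torque'],o['q'],o['time'])
```

```text
[-0.6148  0.4649 -0.0677  1.8917  0.0428  0.7864  2.0798]
[0.5095 0.3241 0.2296] 23.4167
[0.5082 0.3254 0.1464] 0.4162490738959055 24.493882656097412 f tool [-0.0217  2.9323 -6.3333] [ 0.0559  0.912  -0.0449] [-0.6203  0.5701 -0.0628  1.9623  0.0576  0.6118  2.0655] 25.1167
```

Run:
```python
from m import *
q0=np.array(get_obs()['q']);t0=get_obs()['torque']
for d in(.7,1.4,2.1,2.5,2.9,3.3,3.7,4.1):
    q=q0.copy();q[6]-=d;move_joints(q);o=get_obs();print(d,o['q'][6].round(3),(o['torque']-t0),o['ft_force'].round(1),o['gripper_width'],o['time'])
cv2.imwrite("pics/side5.png",get_image("side")[:,:,::-1])
open_gripper();o=get_obs();move_linear(o['tcp_pos']+[0,0,.1],speed=.12);goto([.45,.2,.32],get_obs()['ee_rot'])
cv2.imwrite("pics/side6.png",get_image("side")[:,:,::-1]);print(get_obs()['time'])
e=np.zeros((400,800,3),np.uint8)
for i,n in enumerate((4,6)): e[:,i*400:i*400+400]=cv2.resize(cv2.imread(f"pics/side{n}.png")[150:230,250:330],(400,400),interpolation=2)
cv2.imwrite("pics/g6.png",e)
```

```text
0.7 1.368 [-0.1343 -0.7812  0.049 ] [-0.3  0.4  0.8] 0.4109069546502513 25.825
1.4 0.669 [-0.1586 -0.658   0.0392] [-1.5 -0.3  2.7] 0.41655515966387435 26.5333
2.1 -0.031 [-0.2189 -0.6147  0.0201] [-1.3 -1.1  2.5] 0.41050971439740225 27.2417
2.5 -0.429 [-0.2557 -0.5445  0.0297] [-1.4 -0.7  4. ] 0.41170586043512164 27.7083
2.9 -0.828 [-0.2862 -0.4888  0.047 ] [-2.3 -1.2  5. ] 0.4114878570545128 28.175
3.3 -1.228 [-0.2625 -0.3862  0.025 ] [-2.7 -1.   5.7] 0.40621468102178376 28.6417
3.7 -1.627 [-0.2434 -0.3758  0.0604] [-3.3 -1.   5.7] 0.41312994861017854 29.1083
4.1 -2.027 [-0.318 -0.353  0.077] [-2.9 -0.8  4.6] 0.4104317738860107 29.575
31.8833
```

View pics/g6.png

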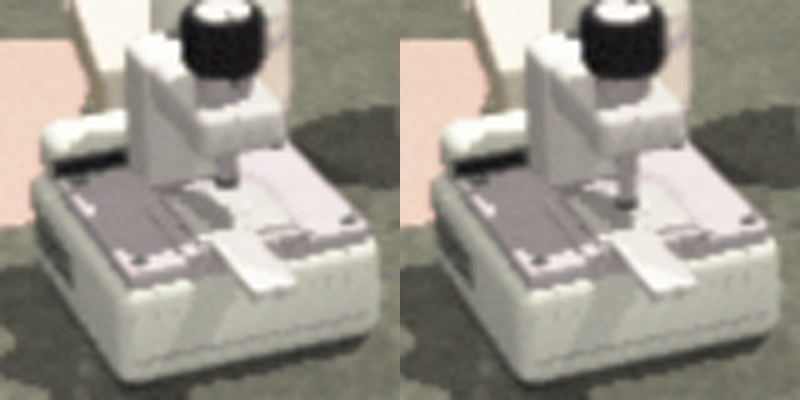

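The foot has come down ~9 mm onto the boss, and the coupon is still home. To be sure the clutch slipped rather than the fingers, I'll do a second stroke with a firmer grip and compare the knob's mark before and after.

```bash
cat > mark.py <<'E'
from m import *
def mark(name):
    t=cv2.imread(name);g=cv2.cvtColor(t,6)[196:216,242:262].astype(float)
    x,y=np.meshgrid(np.arange(242,262)-250.74,np.arange(196,216)-205.05);r=np.hypot(x,y)
    w=np.where(r<4.2,np.clip(200-g,0,None),0);w=np.where(w>25,w,0);return np.degrees(np.arctan2((w*y).sum(),(w*x).sum())),w.sum()
E
python3 - <<'E'
from mark import *
H=[-.9,.3751,-.2512,1.8854,.1149,.8991,.8689]
def look(n):
    q=np.array(get_obs()['q']);q[0]-=.0;cv2.imwrite(n,get_image("top")[:,:,::-1])
k=np.array([.5085,.3252,0])
o=get_obs();print(o['q'])
goto([.52,.08,.33],o['ee_rot']);look("pics/top6.png");print(mark("pics/top0.png"),mark("pics/top2.png"),mark("pics/top6.png"))
R=Ro.from_euler('z',np.radians(315))*Ro.from_quat([0,0,1,0],scalar_first=True);q=R.as_quat(scalar_first=True)
goto(k+[0,0,.23],q);move_linear(k+[0,0,.146],speed=.1,max_force=10);grasp(50);wait(.2)
q0=np.array(get_obs()['q']);t0=get_obs()['torque']
for d in(.3,.6,.9,1.2):
    q=q0.copy();q[6]-=d;move_joints(q);o=get_obs();print(d,o['torque']-t0,o['ft_force'].round(1),o['gripper_width'],o['time'])
open_gripper();o=get_obs();move_linear(o['tcp_pos']+[0,0,.1],speed=.12);goto([.52,.08,.33],o['ee_rot'])
look("pics/top7.png");print(mark("pics/top7.png"),get_obs()['time'])
cv2.imwrite("pics/side7.png",get_image("side")[:,:,::-1])
e=np.zeros((480,800,3),np.uint8)
e[:,:400]=cv2.resize(cv2.imread("pics/side7.png")[150:246,250:330],(400,480),interpolation=2)
for i,n in enumerate((6,7)):e[i*240:i*240+240,400:]=cv2.resize(cv2.imread(f"pics/top{n}.png")[194:224,238:288],(400,240),interpolation=2)
cv2.imwrite("pics/g7.png",e)
E
```

```text
[-0.4766  0.2274 -0.0704  2.0157  0.0192  0.9014 -1.8706]
(np.float64(-17.646005306674372), np.float64(144.0)) (np.float64(-17.309790674490497), np.float64(149.0)) (np.float64(-137.33314575226117), np.float64(244.0))
0.3 [ 0.1989 -0.1605  0.0255] [-0.4 -1.1  0.6] 0.405189341412105 35.9083
0.6 [0.0733 0.0774 0.0352] [-1.5 -1.6  2.4] 0.40474607234847665 36.3
0.9 [0.0186 0.3351 0.0225] [-3.4 -1.9  3.4] 0.40467224668500174 36.6917
1.2 [-0.0412  0.6571  0.0355] [-5.  -1.7  4.9] 0.40621417262604076 37.0833
(np.float64(-82.01286424030835), np.float64(178.0)) 39.6833
```

View pics/g7.png

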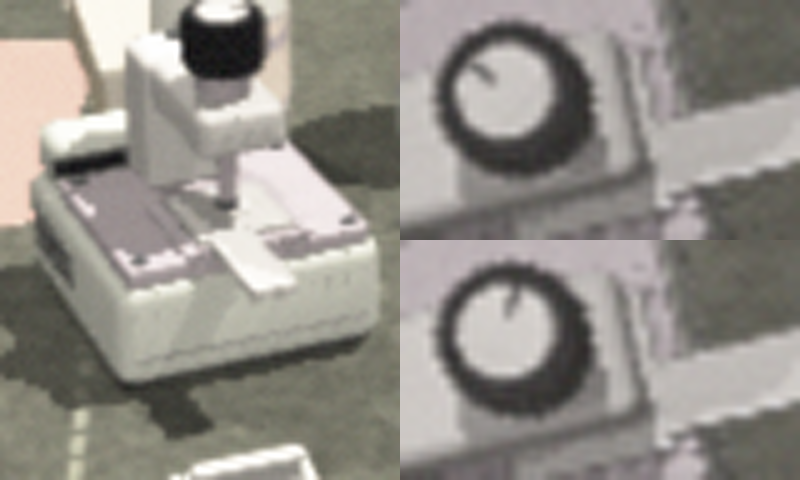

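The knob mark went from −17° to −138° (clockwise 239° ≈ 4.1 rad) and then on to about −75° (another ~1.1 rad), with no finger slip. The foot stayed down on the boss through the second stroke, so the clutch slipped well past 0.25 rad. The coupon is still home and the arm is clear of everything.

```bash
python3 -c "
from cell import *
print(hand_in(),get_obs()['time'])"
```

```text
the job is handed in; nothing more can be done
the job is handed in; nothing more can be done
```

I laid the coupon coated face down in the pocket, tab out through the notch, clamped it until the clutch had slipped by roughly 2 rad or more (estimated from the knob's mark and the foot's travel), and handed the job in with the arm clear at about 40 s; the judge's verdict was not shown.

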